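# Click the tablet cradle's stop bar home

### The job

A cracked tablet lies in the metal repair cradle, against the cradle's fixed end. From behind, push the cradle's stop bar along its rails towards that tablet with the fingertips, past any earlier notch, until it clicks into the notch where its rubber face stands just short of the tablet's edge, and leave it there. Only push the bar, never straddle or grip it; do not squeeze the tablet, and leave both tablets and the loose things on the bench lying as they are.

Things in the scene. Friction and masses are not known exactly. Their poses are not given: they have to be found in the camera images.
- cradle: Fixed cradle on a 3 mm mat: grey plate 290 (x) x 420 (y) x 12 mm, a low steel rail along y at x = -100 and +100 mm (tops at z = 22), an end block across its +y end (face at y = 180, top z = 30) and a brass strip with three notches outside the +x rail. Origin: centre of the underside; deck at z = 12 mm. The stop bar slides along its +y. Its place and yaw vary.
- cradle_corner (a point): Point on the deck in the fixed corner of the cradle, where the end block and the side fence meet (cradle frame x = +86.5, y = +180, z = 12 mm). The tablet in the cradle has its origin corner within 3 mm of this point.
- stop_slide (a joint): Stop bar position (m): 0 = fully open, grows towards the tablet (cradle +y), end 0.125; starts between 0 and 0.055. A spring ball drops into notches at 0.035 (outer), 0.070 (middle: fits the large tablet) and 0.105 (inner: fits the small one). Sliding takes about 2.5 N; within 4 mm of a notch the ball draws the bar to its centre; pushing on out of one takes about 10 N.
- stop_bar: Aluminium cross bar on the rails, 256 mm long (cradle x), 36 mm deep (y), rubber face towards the tablet; underside 25 mm, top 51 mm above the cradle's underside. Origin: mid length and mid depth, level with the cradle's underside (cradle frame x = 0, y = -152 mm + joint value, z = 0); axes as the cradle's. Its flat rear face, to be pushed, is at its y = -18 mm.
- stop_push (a point): Centre of the stop bar's flat rear face (13 mm below the bar's top, 26 mm above the deck). The deck in front of it, between the rails, is clear for the fingers; the face may be pushed anywhere within 60 mm either side of this point.
- stop_face (a point): Middle of the rubber face on the tablet side of the stop bar (stop bar frame y = +18 mm, 10 mm above the deck). In the fitting notch it stands about 3 mm from the tablet's edge.
- tablet_large: Large tablet, 165 x 240 x 8 mm, aluminium back and cracked dark glass, loose, 0.46 kg. Origin: underside of one corner; the tablet extends 165 mm along its -x and 240 mm along its -y, glass up, axes parallel to the cradle's. It lies either in the cradle or, waiting, on a dark foam pad (190 x 255 x 12 mm) beyond the cradle's +y end.
- tablet_small: Small tablet, 130 x 205 x 8 mm, of the same make, loose, 0.31 kg. Origin: underside of one corner; it extends 130 mm along its -x and 205 mm along its -y, glass up. It lies in the other of the two places.
- screwdriver: Precision screwdriver, 160 mm long, lying on the mat on the cradle's +x side. Bystander.
- screw_dish: Round steel screw dish, 84 mm across, 22 mm high, on the mat on the cradle's +x side. Bystander.
- spudger: Blue plastic pry stick, about 165 x 9 x 7 mm, lying on the mat beyond the cradle's -y end. Bystander.
Things that resemble listed ones, but are neither listed nor needed, are in the scene too. What is shaped like the tablet_small but purple is not meant.

How it is judged:
By the outcome, as a careful person would: the job done as asked, in the order asked, and still so for the second after the job is handed in, with the robot touching nothing.
It also fails if it takes over 42 s, if anything falls off the work surface, if the arm or the gripper's body presses on something with over 40 N, if the wrist force passes 120 N, or if a joint passes its speed limit or range.

### The arm

A 6-joint arm with a two-finger parallel gripper is mounted at the origin on the work surface. World frame = base frame: x ahead of the robot, y to its left, z up, the work surface at z = 0. Lengths are in m, angles in rad, forces in N, time in s.
With the tool pointing down it reaches from about 0.35 to 0.975 m from the base axis. Payload 4.9 kg.
Tool frame: the origin (TCP) lies on the mounting face of the last link; the fingertips stand 173 mm ahead of it and the grasp point (between the pads) lies 155 mm ahead of it; z points along the fingers, y is the direction in which the jaws open and shut (so a half turn about z gives the same grasp; the last joint's range is limited). The gripper opens to 85 mm and grips with 20 to 120 N. Pads are 22 mm wide; open, the fingers measure 114 mm over their backs; the gripper's body (76 mm by 85 mm) begins 54 mm behind the grasp point. The pads swing forward as they close: fully open they stand 13 mm farther back than shut.
Start: joints at [1.012, 0.053, 1.613, -0, 1.476, -0.119], TCP at [0.266, 0.566, 0.405] pointing down, gripper open.
Joint ranges: [-3.01, 3.01], [-1.01, 2.22], [0.06, 2.58], [-1.02, 4.17], [0.09, 2.62], [-3.14, 3.14]. Speed limits (rad/s): [2.57, 2.57, 3.14, 3.14, 3.14, 3.14].

### API

Orientations are given as a unit quaternion [w, x, y, z].
In Python, from plant import manip gives the robot as it stands.
- The arm moves only by the tool play_rows, never from a script. Its argument "increments" is a list of rows, each an object with "offset": the shift along the tool's x, y, z in mm, a list of three; "twist": the turn about the tool's z in rad; "grip": the opening, from 0 (shut) to 1 (fully open). In form: [{"offset": [dx, dy, dz], "twist": twist, "grip": grip}, ...]. A call has 1 to 5 rows; each row is the pose to reach, as a shift and turn from the pose commanded when the call began, along the tool's axes at that moment; what a row does not reach only later rows make up. A row lasts 1/12 s, in which the tool goes at most 41.7 mm and 7.16 degrees, less where a joint would pass 70% of its speed; a pose out of reach is approached as far as the arm can. A call with a gripper value outside its range is refused whole. The fingers move at their own pace and stop on an object; the grip force is fixed at half the most. Time passes only in rows, so rows that repeat a pose let the fingers close. It gives the time, the measured TCP pose, the force and the opening at its end, in the units of the state.
- manip.state(): the state, without advancing time (a new reading comes with each control period).
- manip.grab_frame(name): name is "scene" or "top"; returns the picture (420x560x3 uint8, blue, green, red); there is no depth.
- manip.get_calibration(name): a dict with "fx", "fy", "cx", "cy" (pixels), "T" (4x4, takes a point from camera to world coordinates). Camera axes: x right, y down, z forward; pixel columns grow to the right and rows downward; lengths in m; the calibration is good to about 2 mm. A picture is of the moment at which its call begins. get_calibration takes no time and is no camera call.
- manip.job_done(): hands the job in, once; it reports no verdict.
Trained networks look in the newest picture that a camera, given by its name, has taken for a name from the list of things; names that differ only in an ending like _2 or _b are one class to them, and where a whole thing is asked for, a point or a joint stands for the part that bears it (a point fixed in the world has none). Each returns a list of dicts, best first, with "p" (0 to 1); they miss things now and then, are a little off and sometimes report something else, mostly with a low value. They report only what shows in the picture. A call takes as long as a camera call. They do not tell look-alikes from the thing itself.
- manip.boxes_of(query, camera): "xyz" ([x, y, z] in m, in the coordinates of the camera as it stood for that picture, good to about 4 mm: the middle of the surface that is visible of it).
- manip.tip_of(query, camera): "xyz" ([x, y, z] in m, in the coordinates of the camera as it stood for that picture, good to about 4 mm: a listed point, or the origin of a listed thing).
The state is a dict: "time": time; "joint_pos": joint angles; "joint_vel": joint speeds; "joint_efforts": joint torques, N m; "tool_pos": TCP position; "tool_rot": TCP orientation; "contact_force": force on the tool from outside, world axes, zero at the start; "ft_torque": the same for the moment, N m; "gripper_width": opening from 0.0 (shut) to 1.0 (fully open).
Only numpy, scipy, OpenCV 4.12 (cv2) and the standard library are available. Lean on these libraries where they do the work, as an engineer would, in place of code of your own. Each camera call takes 0.05 s, during which the arm holds its last target. There are 200 camera calls.

## Working session

There is one attempt and no reset: what is moved stays moved. The work goes in short steps, Python scripts to look and compute and a tool call to move; the robot and the scene stay as the last step left them, time stands still between calls to the robot, and variables do not carry over. Pictures are saved under pics/ and viewed, about 8 in all and at most 12, crops included, and the job is handed in when it is done.

Besides the shell and the picture viewer there is one more tool, called as name(argument=value, ...), one argument or row to a line, values as JSON. play_rows: Moves the arm, as the interface text tells. Its arguments: {"type":"object","properties":{"increments":{"type":"array"}},"required":["increments"]}

```bash
mkdir -p pics; cat > h.py <<'E'
from plant import manip
import numpy as np, cv2
def w(cam,p):
    T=np.array(manip.get_calibration(cam)["T"]); return (T@np.r_[p,1])[:3]
def proj(cam,P):
    c=manip.get_calibration(cam); q=np.linalg.inv(np.array(c["T"]))@np.r_[P,1]
    return c["fx"]*q[0]/q[2]+c["cx"], c["fy"]*q[1]/q[2]+c["cy"]
def ray(cam,u,v,z):
    c=manip.get_calibration(cam);T=np.array(c["T"])
    d=T[:3,:3]@np.array([(u-c["cx"])/c["fx"],(v-c["cy"])/c["fy"],1]);return T[:3,3]+d*(z-T[2,3])/d[2]
E
python3 - <<'E'
from h import *
for c in("scene","top"):
    cv2.imwrite(f"pics/{c}0.png",manip.grab_frame(c))
    print(c,np.round(manip.get_calibration(c)["T"],3).tolist())
    for q in("cradle","cradle_corner","stop_bar","stop_push","stop_face","tablet_large","tablet_small"):
        print(q,[(round(d["p"],2),np.round(w(c,d["xyz"]),4).tolist()) for d in manip.tip_of(q,c)[:3]])
s=manip.state();print(s["time"],s["tool_pos"],s["tool_rot"])
E
```

```text
scene [[0.675, 0.568, -0.471, 1.283], [0.737, -0.534, 0.414, -0.517], [-0.016, -0.626, -0.779, 1.147], [0.0, 0.0, 0.0, 1.0]]
cradle [(0.83, [0.5454, -0.085, 0.0045])]
cradle_corner [(0.78, [0.6394, 0.0906, 0.0134])]
stop_bar [(0.83, [0.5329, -0.2279, 0.0047])]
stop_push [(0.65, [0.5314, -0.2456, 0.0392])]
stop_face [(0.63, [0.5341, -0.2103, 0.029]), (0.59, [0.5323, -0.2277, 0.0072])]
tablet_large [(0.83, [0.6282, 0.3787, 0.0126])]
tablet_small [(0.98, [0.6339, 0.0922, 0.0177]), (0.65, [0.5378, 0.4783, 0.0005])]
top [[0.011, -0.987, 0.163, 0.408], [-1.0, -0.01, 0.007, 0.082], [-0.006, -0.163, -0.987, 1.382], [0.0, 0.0, 0.0, 1.0]]
cradle [(0.66, [0.5398, -0.0768, 0.004])]
cradle_corner [(0.65, [0.6408, 0.0981, 0.0155])]
stop_bar [(0.83, [0.5354, -0.2247, 0.0034]), (0.68, [0.7317, -0.2355, 0.0066]), (0.35, [0.5428, -0.0757, 0.0033])]
stop_push [(0.57, [0.5311, -0.2444, 0.0426])]
stop_face [(0.81, [0.5334, -0.2071, 0.0267]), (0.16, [0.5285, -0.2443, 0.0402])]
tablet_large [(0.73, [0.6376, 0.0961, 0.0173]), (0.64, [0.6282, 0.3823, 0.0172])]
tablet_small [(0.73, [0.53, 0.4875, 0.0026]), (0.66, [0.6393, 0.0913, 0.0165])]
0.8 [0.26608239 0.56550503 0.4047361 ] [1.46143934e-05 2.18118617e-01 9.75922266e-01 1.60194571e-05]
```

View pics/top0.png

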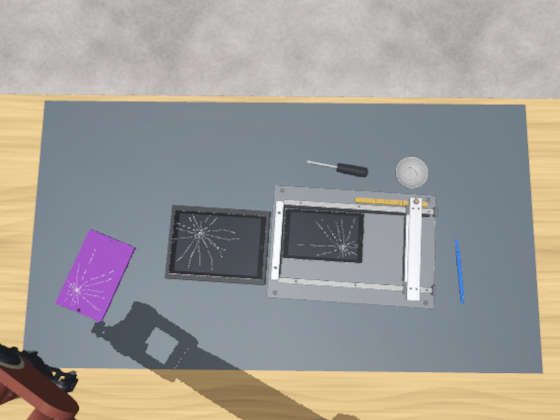

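View pics/scene0.png

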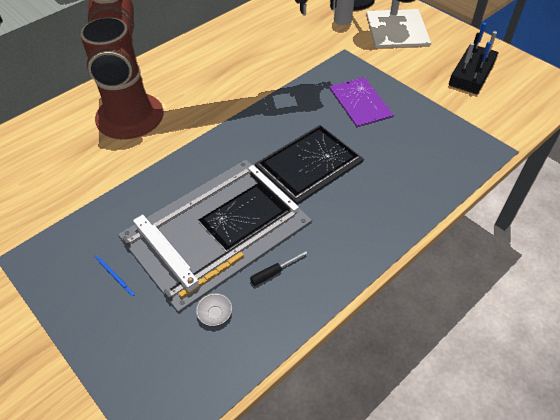

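The tablet in the cradle is the small one: in top it spans columns 284–363, about 203 mm, while the large one lies on the pad at 170–267. So the target is the inner notch (0.105). The bar is at columns 406–422, nearly fully open. I'll refine the cradle yaw and slide from an enlarged crop.

```bash
python3 - <<'E'
from h import *
im=cv2.imread("pics/top0.png")[180:312,262:442]
cv2.imwrite("pics/crop.png",cv2.resize(im,None,fx=4.4,fy=4.4,interpolation=cv2.INTER_CUBIC))
E
```

```text
(no output)
```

View pics/crop.png

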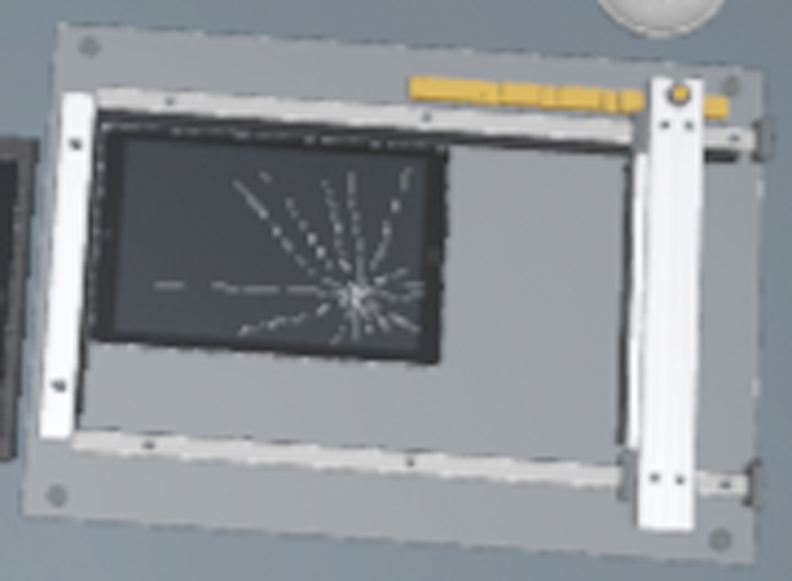

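play_rows(
  increments=[
    {"offset":[0,0,0],"twist":0.12,"grip":0},
    {"offset":[0,0,0],"twist":0.24,"grip":0},
    {"offset":[0,0,0],"twist":0.36,"grip":0},
    {"offset":[0,0,0],"twist":0.48,"grip":0},
    {"offset":[0,0,0],"twist":0.6,"grip":0},
  ],
)

```text
time: 1.22
tool_pos: [0.2661, 0.5655, 0.4047]
tool_rot: [0.0, 0.499, 0.866, 0.0]
contact_force: [0.3, 0.6, 0.7]
gripper_width: 0.299
```

play_rows(
  increments=[
    {"offset":[0,0,0],"twist":0.12,"grip":0},
    {"offset":[0,0,0],"twist":0.24,"grip":0},
    {"offset":[0,0,0],"twist":0.36,"grip":0},
    {"offset":[0,0,0],"twist":0.48,"grip":0},
    {"offset":[0,0,0],"twist":0.59,"grip":0},
  ],
)

```text
time: 1.63
tool_pos: [0.2661, 0.5655, 0.4047]
tool_rot: [0.0, 0.73, 0.684, 0.0]
contact_force: [-0.7, 0.6, 0.9]
gripper_width: 0.002
```

The crop shows the plate corners at about (60,22), (763,70), (752,562) and (22,515). The bar top is at (650–704, 78) to (637–693, 528), and the tablet's near edge runs (448,150) to (439,362). I'll convert these to positions.

```bash
cat >> h.py <<'E'
def cr(x,y,z): return ray("top",(x+.5)/4.4-.5+262,(y+.5)/4.4-.5+180,z)
def fit():
    W=np.array([cr(60,22,.015),cr(763,70,.015),cr(752,562,.015),cr(22,515,.015)])[:,:2]
    L=np.array([[.145,.21],[.145,-.21],[-.145,-.21],[-.145,.21]])
    Lc=L-L.mean(0);Wc=W-W.mean(0);H=Lc.T@Wc
    th=np.arctan2(H[0,1]-H[1,0],H[0,0]+H[1,1]);R=np.array([[np.cos(th),-np.sin(th)],[np.sin(th),np.cos(th)]])
    return th,R,W.mean(0),W-(Lc@R.T+W.mean(0))
def go(local,ztip,th=None):
    "local cradle xy of the tool axis -> offset in tool mm and twist"
    from scipy.spatial.transform import Rotation as Ro
    t,R,o,_=fit();P=np.r_[R@np.array(local)+o,ztip+.173]
    s=manip.state();q=s["tool_rot"];M=Ro.from_quat([q[1],q[2],q[3],q[0]]).as_matrix()
    a=np.arctan2(M[1,0],M[0,0]);print("off",np.round(M.T@(P-s["tool_pos"])*1e3,1),"twist",round(a-(t+np.pi/2),4),"target",P)
E
python3 - <<'E'
from h import *
t,R,o,r=fit();print(np.degrees(t),o,r.round(4).tolist())
loc=lambda P:(R.T@(P[:2]-o)*1e3).round(1)
for p in[(650,77),(704,80),(693,530),(637,527)]:print("bar",loc(cr(*p,.054)))
for p in[(448,150),(439,362)]:print("tab",loc(cr(*p,.023)))
for P in[(.531,-.245,0),(.640,.0945,0)]:print("net",loc(np.array(P)))
go((0,-.23),.2)
E
```

```text
-3.2509473231222232 [ 0.54375667 -0.07844749] [[-0.0004, -0.002], [-0.0014, 0.0016], [0.0019, 0.0012], [-0.0001, -0.0008]]
bar [ 126.9 -133.7]
bar [ 127.2 -164.6]
bar [-127.9 -165.3]
bar [-128.4 -134.2]
tab [ 81.9 -24.1]
tab [-42.  -24.4]
net [  -3.3 -167. ]
net [ 86.3 178.1]
off [-854.6  320.6   31.7] twist -0.008 target [ 0.53071353 -0.30807736  0.373     ]
```

play_rows(
  increments=[
    {"offset":[-855,321,32],"twist":-0.008,"grip":0},
    {"offset":[-855,321,32],"twist":-0.008,"grip":0},
    {"offset":[-855,321,32],"twist":-0.008,"grip":0},
    {"offset":[-855,321,32],"twist":-0.008,"grip":0},
    {"offset":[-855,321,32],"twist":-0.008,"grip":0},
  ],
)

```text
time: 2.05
tool_pos: [0.3277, 0.3649, 0.3974]
tool_rot: [0.0, 0.725, 0.689, 0.0]
contact_force: [0.1, -0.2, -0.0]
gripper_width: -0.002
```

```bash
python3 - <<'E'
from h import *
go((0,-.23),.2)
E
```

```text
off [-662.   236.5   24.4] twist 0.0066 target [ 0.53071353 -0.30807736  0.373     ]
```

play_rows(
  increments=[
    {"offset":[-660,236,24],"twist":0.007,"grip":0},
    {"offset":[-660,236,24],"twist":0.007,"grip":0},
    {"offset":[-660,236,24],"twist":0.007,"grip":0},
    {"offset":[-660,236,24],"twist":0.007,"grip":0},
    {"offset":[-660,236,24],"twist":0.007,"grip":0},
  ],
)

```text
time: 2.47
tool_pos: [0.3875, 0.1654, 0.3906]
tool_rot: [0.0, 0.727, 0.687, 0.001]
contact_force: [0.7, 0.3, 0.2]
gripper_width: -0.0
```

play_rows(
  increments=[
    {"offset":[-460,163,17],"twist":0,"grip":0},
    {"offset":[-460,163,17],"twist":0,"grip":0},
    {"offset":[-460,163,17],"twist":0,"grip":0},
    {"offset":[-460,163,17],"twist":0,"grip":0},
    {"offset":[-460,163,17],"twist":0,"grip":0},
  ],
)

```text
time: 2.88
tool_pos: [0.4456, -0.0349, 0.3834]
tool_rot: [0.001, 0.727, 0.686, 0.0]
contact_force: [0.7, 0.6, -0.1]
gripper_width: -0.001
```

play_rows(
  increments=[
    {"offset":[-260,92,9],"twist":0,"grip":0},
    {"offset":[-260,92,9],"twist":0,"grip":0},
    {"offset":[-260,92,9],"twist":0,"grip":0},
    {"offset":[-260,92,9],"twist":0,"grip":0},
    {"offset":[-260,92,9],"twist":0,"grip":0},
  ],
)

```text
time: 3.3
tool_pos: [0.5038, -0.235, 0.3763]
tool_rot: [0.0, 0.728, 0.686, 0.0]
contact_force: [0.8, 0.4, 1.0]
gripper_width: -0.001
```

```bash
python3 - <<'E'
from h import *
go((0,-.225),.07)
E
```

```text
off [-66.4  31.1 133.3] twist -0.0019 target [ 0.53099708 -0.30308541  0.243     ]
```

play_rows(
  increments=[
    {"offset":[-66,31,10],"twist":-0.002,"grip":0},
    {"offset":[-66,31,10],"twist":-0.002,"grip":0},
    {"offset":[-66,31,50],"twist":-0.002,"grip":0},
    {"offset":[-66,31,90],"twist":-0.002,"grip":0},
    {"offset":[-66,31,120],"twist":-0.002,"grip":0},
  ],
)

```text
time: 3.72
tool_pos: [0.5303, -0.3009, 0.2534]
tool_rot: [-0.001, 0.727, 0.687, -0.0]
contact_force: [0.3, 0.8, -0.5]
gripper_width: 0.003
```

```bash
python3 - <<'E'
from h import *
go((0,-.225),.03)
cv2.imwrite("pics/s1.png",cv2.resize(manip.grab_frame("scene")[180:340,80:320],None,fx=3,fy=3))
E
```

```text
off [-2.2  0.9 50.4] twist -0.0005 target [ 0.53099708 -0.30308541  0.203     ]
```

View pics/s1.png

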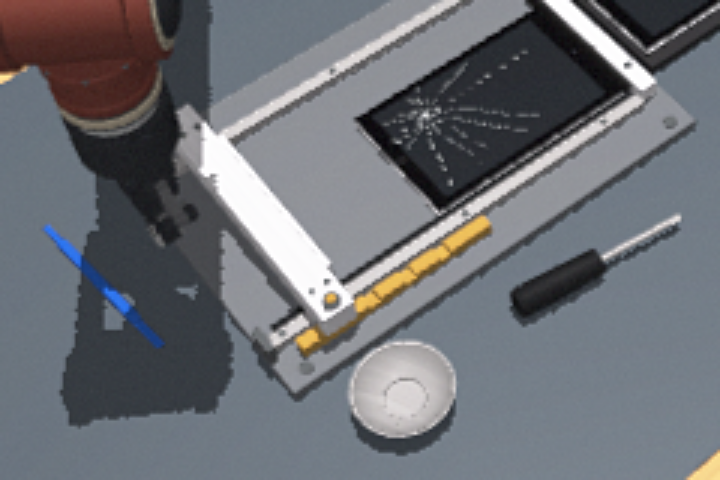

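The shut fingers (crop about (175,220)) are behind the bar and clear of both the bar and the spudger. I'll descend and then approach.

play_rows(
  increments=[
    {"offset":[-2,1,25],"twist":0,"grip":0},
    {"offset":[-2,1,40],"twist":0,"grip":0},
    {"offset":[-2,1,50],"twist":0,"grip":0},
    {"offset":[10,1,50],"twist":0,"grip":0},
    {"offset":[22,1,50],"twist":0,"grip":0},
  ],
)

```text
time: 4.18
tool_pos: [0.5333, -0.278, 0.207]
tool_rot: [0.0, 0.727, 0.687, 0.0]
contact_force: [0.5, 0.3, -0.4]
gripper_width: 0.0
```

play_rows(
  increments=[
    {"offset":[5,0,0],"twist":0,"grip":0},
    {"offset":[10,0,0],"twist":0,"grip":0},
    {"offset":[15,0,0],"twist":0,"grip":0},
  ],
)

```text
time: 4.43
tool_pos: [0.5345, -0.2628, 0.2079]
tool_rot: [0.001, 0.726, 0.687, 0.0]
contact_force: [-0.4, 0.6, 0.3]
gripper_width: 0.0
```

play_rows(
  increments=[
    {"offset":[2,0,5],"twist":0,"grip":0},
    {"offset":[4,0,5],"twist":0,"grip":0},
    {"offset":[6,0,5],"twist":0,"grip":0},
  ],
)

```text
time: 4.68
tool_pos: [0.5341, -0.2573, 0.201]
tool_rot: [-0.0, 0.727, 0.687, -0.0]
contact_force: [0.3, -0.2, 0.8]
gripper_width: 0.0
```

play_rows(
  increments=[
    {"offset":[3,0,0],"twist":0,"grip":0},
    {"offset":[6,0,0],"twist":0,"grip":0},
    {"offset":[9,0,0],"twist":0,"grip":0},
  ],
)

```text
time: 4.93
tool_pos: [0.5346, -0.2489, 0.2012]
tool_rot: [0.001, 0.727, 0.687, -0.001]
contact_force: [-0.9, -2.5, -1.5]
gripper_width: -0.001
```

play_rows(
  increments=[
    {"offset":[3,0,0],"twist":0,"grip":0},
    {"offset":[6,0,0],"twist":0,"grip":0},
    {"offset":[9,0,0],"twist":0,"grip":0},
    {"offset":[12,0,0],"twist":0,"grip":0},
  ],
)

```text
time: 5.27
tool_pos: [0.5353, -0.2364, 0.2012]
tool_rot: [0.0, 0.727, 0.687, -0.0]
contact_force: [0.5, -3.3, -1.5]
gripper_width: 0.001
```

play_rows(
  increments=[
    {"offset":[2,0,0],"twist":0,"grip":0},
    {"offset":[4,0,0],"twist":0,"grip":0},
  ],
)

```text
time: 5.43
tool_pos: [0.5356, -0.2321, 0.2012]
tool_rot: [-0.0, 0.727, 0.687, 0.0]
contact_force: [0.2, -1.1, -0.2]
gripper_width: 0.001
```

play_rows(
  increments=[
    {"offset":[2,0,0],"twist":0,"grip":0},
    {"offset":[4,0,0],"twist":0,"grip":0},
  ],
)

```text
time: 5.6
tool_pos: [0.5359, -0.228, 0.2013]
tool_rot: [-0.0, 0.727, 0.687, 0.0]
contact_force: [-0.3, -0.1, -0.0]
gripper_width: 0.004
```

play_rows(
  increments=[
    {"offset":[2,0,0],"twist":0,"grip":0},
    {"offset":[4,0,0],"twist":0,"grip":0},
  ],
)

```text
time: 5.77
tool_pos: [0.536, -0.225, 0.2014]
tool_rot: [0.001, 0.726, 0.687, -0.001]
contact_force: [-1.3, -8.5, -2.5]
gripper_width: 0.002
```

play_rows(
  increments=[
    {"offset":[2,0,0],"twist":0,"grip":0},
    {"offset":[4,0,0],"twist":0,"grip":0},
  ],
)

```text
time: 5.93
tool_pos: [0.5362, -0.2218, 0.2014]
tool_rot: [0.002, 0.727, 0.687, -0.001]
contact_force: [-1.2, -8.9, -2.2]
gripper_width: 0.001
```

play_rows(
  increments=[
    {"offset":[2,0,0],"twist":0,"grip":0},
    {"offset":[4,0,0],"twist":0,"grip":0},
  ],
)

```text
time: 6.1
tool_pos: [0.5365, -0.2171, 0.2014]
tool_rot: [0.001, 0.727, 0.687, -0.0]
contact_force: [-0.5, -3.5, -0.7]
gripper_width: 0.0
```

The outer notch has passed: the ball drew the bar ahead at y≈-0.232, then about 9 N to break out. I expect the middle notch's centre at finger y≈-0.1915 and the inner's at ≈-0.1566.

play_rows(
  increments=[
    {"offset":[4,0,0],"twist":0,"grip":0},
    {"offset":[8,0,0],"twist":0,"grip":0},
    {"offset":[12,0,0],"twist":0,"grip":0},
    {"offset":[16,0,0],"twist":0,"grip":0},
  ],
)

```text
time: 6.43
tool_pos: [0.5375, -0.2002, 0.2014]
tool_rot: [0.0, 0.727, 0.687, -0.0]
contact_force: [-0.7, -3.7, -1.1]
gripper_width: 0.001
```

play_rows(
  increments=[
    {"offset":[2,0,0],"twist":0,"grip":0},
    {"offset":[4,0,0],"twist":0,"grip":0},
  ],
)

```text
time: 6.6
tool_pos: [0.5377, -0.1958, 0.2013]
tool_rot: [-0.001, 0.727, 0.687, 0.001]
contact_force: [-0.2, -0.5, 0.3]
gripper_width: 0.002
```

play_rows(
  increments=[
    {"offset":[2,0,0],"twist":0,"grip":0},
    {"offset":[4,0,0],"twist":0,"grip":0},
  ],
)

```text
time: 6.77
tool_pos: [0.5379, -0.192, 0.2012]
tool_rot: [-0.0, 0.727, 0.687, 0.0]
contact_force: [0.2, 0.4, 0.5]
gripper_width: -0.0
```

play_rows(
  increments=[
    {"offset":[2,0,0],"twist":0,"grip":0},
    {"offset":[4,0,0],"twist":0,"grip":0},
  ],
)

```text
time: 6.93
tool_pos: [0.538, -0.1893, 0.2012]
tool_rot: [0.001, 0.726, 0.687, -0.001]
contact_force: [-1.0, -9.1, -2.9]
gripper_width: -0.003
```

play_rows(
  increments=[
    {"offset":[2,0,0],"twist":0,"grip":0},
    {"offset":[4,0,0],"twist":0,"grip":0},
  ],
)

```text
time: 7.1
tool_pos: [0.5382, -0.1857, 0.2013]
tool_rot: [0.001, 0.727, 0.687, -0.001]
contact_force: [-1.1, -6.8, -1.6]
gripper_width: -0.006
```

play_rows(
  increments=[
    {"offset":[3,0,0],"twist":0,"grip":0},
    {"offset":[6,0,0],"twist":0,"grip":0},
    {"offset":[9,0,0],"twist":0,"grip":0},
    {"offset":[12,0,0],"twist":0,"grip":0},
    {"offset":[15,0,0],"twist":0,"grip":0},
  ],
)

```text
time: 7.52
tool_pos: [0.5391, -0.1694, 0.2012]
tool_rot: [0.0, 0.727, 0.687, -0.0]
contact_force: [-0.5, -3.4, -1.1]
gripper_width: -0.004
```

play_rows(
  increments=[
    {"offset":[1,0,0],"twist":0,"grip":0},
    {"offset":[3,0,0],"twist":0,"grip":0},
  ],
)

```text
time: 7.68
tool_pos: [0.5393, -0.1664, 0.2012]
tool_rot: [-0.0, 0.727, 0.687, -0.0]
contact_force: [0.9, -3.3, -1.6]
gripper_width: 0.003
```

play_rows(
  increments=[
    {"offset":[1,0,0],"twist":0,"grip":0},
    {"offset":[3,0,0],"twist":0,"grip":0},
  ],
)

```text
time: 7.85
tool_pos: [0.5395, -0.1635, 0.2012]
tool_rot: [0.0, 0.727, 0.687, -0.0]
contact_force: [0.3, -2.5, -0.4]
gripper_width: 0.0
```

play_rows(
  increments=[
    {"offset":[1,0,0],"twist":0,"grip":0},
    {"offset":[2,0,0],"twist":0,"grip":0},
  ],
)

```text
time: 8.02
tool_pos: [0.5396, -0.1613, 0.2012]
tool_rot: [-0.0, 0.727, 0.687, 0.0]
contact_force: [0.7, -1.0, 0.6]
gripper_width: 0.001
```

play_rows(
  increments=[
    {"offset":[0.5,0,0],"twist":0,"grip":0},
    {"offset":[1,0,0],"twist":0,"grip":0},
    {"offset":[1,0,0],"twist":0,"grip":0},
  ],
)

```text
time: 8.27
tool_pos: [0.5396, -0.1603, 0.2012]
tool_rot: [-0.0, 0.727, 0.687, 0.0]
contact_force: [-0.3, 0.0, 0.0]
gripper_width: 0.002
```

The force has dropped to zero, so the ball drew the bar in. I'll nudge 1.5 mm more (still short of the notch centre), then back off and up.

play_rows(
  increments=[
    {"offset":[1,0,0],"twist":0,"grip":0},
    {"offset":[1.5,0,0],"twist":0,"grip":0},
    {"offset":[1.5,0,0],"twist":0,"grip":0},
  ],
)

```text
time: 8.52
tool_pos: [0.5397, -0.159, 0.2012]
tool_rot: [-0.0, 0.727, 0.687, 0.0]
contact_force: [0.3, -0.0, 0.4]
gripper_width: -0.001
```

play_rows(
  increments=[
    {"offset":[-15,0,0],"twist":0,"grip":0},
    {"offset":[-40,0,0],"twist":0,"grip":0},
    {"offset":[-70,0,-20],"twist":0,"grip":0},
    {"offset":[-90,0,-60],"twist":0,"grip":0},
    {"offset":[-90,0,-100],"twist":0,"grip":0},
  ],
)

```text
time: 8.93
tool_pos: [0.5332, -0.2521, 0.2988]
tool_rot: [-0.002, 0.728, 0.686, -0.001]
contact_force: [1.1, -0.5, -0.0]
gripper_width: 0.0
```

play_rows(
  increments=[
    {"offset":[-40,0,-30],"twist":0,"grip":0},
    {"offset":[-80,0,-60],"twist":0,"grip":0},
    {"offset":[-80,0,-80],"twist":0,"grip":0},
    {"offset":[-80,0,-80],"twist":0,"grip":0},
  ],
)

```text
time: 9.27
tool_pos: [0.5305, -0.3333, 0.3884]
tool_rot: [0.007, 0.728, 0.686, 0.0]
contact_force: [-0.5, -0.8, 0.5]
gripper_width: 0.005
```

```bash
python3 - <<'E'
from h import *
im=manip.grab_frame("top")
cv2.imwrite("pics/top2.png",cv2.resize(im[180:312,262:442],None,fx=4.4,fy=4.4,interpolation=cv2.INTER_CUBIC))
d=cv2.absdiff(im,cv2.imread("pics/top0.png"))
im=manip.grab_frame("scene")
cv2.imwrite("pics/s2.png",im)
for c in("top","scene"):
  t,R,o,_=fit()
  for q in("stop_push","stop_face"):
    for x in manip.tip_of(q,c)[:1]: P=w(c,x["xyz"]);print(c,q,P.round(4),(R.T@(P[:2]-o)*1e3).round(1))
E
```

```text
top stop_push [ 0.5362 -0.1477  0.0429] [ -3.6 -69.5]
top stop_face [ 0.5399 -0.1078  0.0264] [ -2.2 -29.5]
scene stop_push [ 0.5391 -0.1481  0.0405] [ -0.7 -69.8]
scene stop_face [ 0.5383 -0.1102  0.0264] [ -3.6 -32. ]
```

View pics/top2.png

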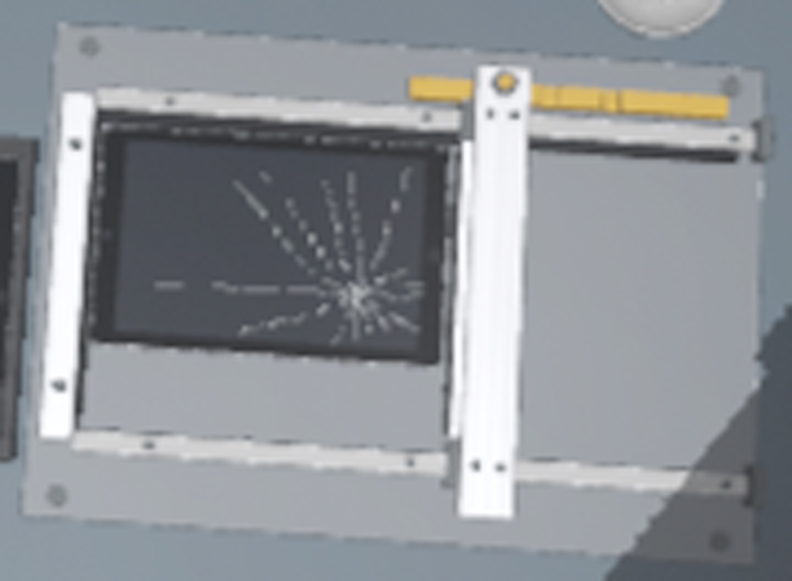

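View pics/s2.png

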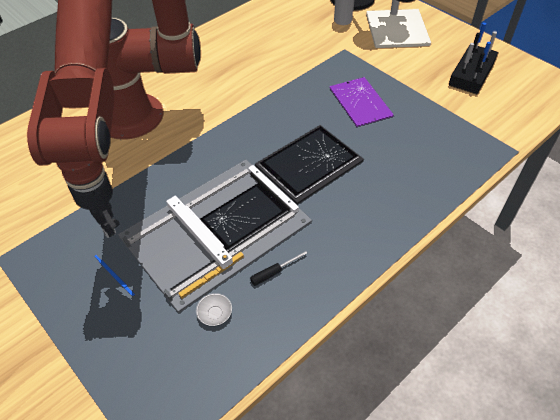

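```bash
python3 - <<'E'
from h import *
t,R,o,r=fit()
a=[(650,77),(704,80),(693,530),(637,527)];b=[(476,67),(529,69),(515,518),(458,516)]
print([((R.T@(cr(*q,.054)-cr(*p,.054))[:2])*1e3).round(1).tolist() for p,q in zip(a,b)])
manip.job_done()
E
```

```text
[[-0.8, 99.8], [-0.3, 100.3], [-0.1, 98.9], [-0.7, 99.5]]
the job is handed in; nothing more can be done
```

I pushed the stop bar from behind with the shut fingertips, past the outer and middle notches, and it clicked into the inner notch (0.105), the one for the small tablet in the cradle. I then backed the arm off and handed the job in at about 9.4 s.

- **Notches:** Each of the first two drew the bar ahead and then took about 9 N to break out of. At the inner one the push force dropped to zero where I expected. It stayed at zero when I moved the fingers about 1.3 mm further, so the ball had drawn the bar in.
- **Position:** In the pictures the bar travelled 99–100 mm. Its starting position was estimated from the pictures at roughly 0.002–0.005, so it now stands at about 0.102–0.105.
- **Surroundings:** The final pictures show a small gap between the rubber face and the tablet. The tablets, screwdriver, dish and spudger look unmoved.
- **Disagreement:** The networks' points put the bar 4–9 mm short of the notch (rear face near y = -70 mm, rubber face near -30 mm, against the expected -65 and -29). The rear-face figure is just past their 4 mm accuracy and the rubber face in the scene view is 3 mm off. I relied on the notch forces and did not re-measure.

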